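# Unload the analyser's catch tray and index the tote slide to its next lock hole

### The arm

A 6-joint arm with a two-finger parallel gripper is mounted at the origin on a cart in front of the work surface, level with it; the furniture and walls round the work are solid. World frame = base frame: x ahead of the robot, y to its left, z up, the work surface at z = 0. Lengths are in m, angles in degrees, forces in N, time in s.
With the tool pointing down it reaches from about 0.4 to 0.825 m from the base axis. Payload 7 kg.
Tool frame: the origin (TCP) lies midway between the tips of the shut fingers; the grasp point (between the pads) lies 19 mm behind it; z points along the fingers, y is the direction in which the jaws open and shut (so a half turn about z gives the same grasp; the last joint's range is limited). The gripper opens to 88 mm and grips with 3 to 60 N. Pads are 19 mm wide; open, the fingers measure 130 mm over their backs; the gripper's body (78 mm by 193 mm) begins 47 mm behind the grasp point.
Start: joints at [88.241, 20.546, 0.682, 0, -70.136, -16.507], TCP at [0.212, 0.641, 0.227] pointing down, gripper open.
Joint ranges: [-176.03, 176.03], [-82.01, 121.73], [-58.28, 71.71], [-173.87, 95.51], [-174.79, -0.11], [-173.66, 173.66]. Speed limits (degrees/s): [136.94, 136.94, 172.46, 180, 180, 180].

### API

Orientations are given as a 3x3 rotation matrix whose columns are the frame's x, y, z axes.
In Python, from rig import robot gives the robot as it stands. Calls block until the motion is done:
- robot.goto(position, orientation): joint-space move of the TCP to a pose.
- robot.servo_line(position, ori=None, speed=0.15): straight line of the TCP; ori=None keeps the orientation; speed is the mean speed in m/s.
- robot.movej(angles): joint-space move.
- robot.move_gripper(opening): opening from 0.0 (shut) to 1.0 (fully open); the grip force is fixed at half the most; returns when the fingers have stopped.
- robot.dwell(seconds).
- robot.ik(position, orientation): joint angles nearest the present ones, or None.
- robot.grab_frame(name): name is "scene" or "side" or "wrist"; returns (picture, depth): 384x512x3 uint8, red, green, blue; 384x512 float32, m along the optical axis (not along the pixel's ray), 0 where there is no reading.
- robot.camera_info(name): a dict with "vfov" (degrees; the focal length in pixels is half the picture's height over the tangent of half this angle, whatever the lens; pixels are square), "cx", "cy" (the principal point, pixels), "k1" (the pictures are not rectified: a ray, as slopes to the right and down, at radius r is drawn at 1 + k1 r^2 times it, then the intrinsics apply), "view" (4x4, takes a point from world to camera coordinates); the wrist camera has in their place "T_tool_cam" (4x4, takes a point from camera to tool coordinates, whose origin is the TCP and whose axes are the flange's). Camera axes: x right, y down, z forward; pixel columns grow to the right and rows downward; lengths in m; the calibration is good to about 2 mm. A picture is of the moment at which its call begins: read the wrist's pose just before it. camera_info takes no time and is no camera call.
A pose or a line that the arm cannot do raises robot.Unreachable and nothing moves.
- robot.job_done(): hands the job in, once; it reports no verdict.
Readings, each from a call of its own:
- robot.read_t(): time.
- robot.read_qpos(): joint angles.
- robot.read_qvel(): joint speeds.
- robot.read_effort(): joint torques, N m.
- robot.read_position(): TCP position.
- robot.read_tcp_rot(): TCP orientation.
- robot.read_force(): force on the tool from outside, world axes, zero at the start.
- robot.read_ft_torque(): the same for the moment, N m.
- robot.read_grip_width(): opening from 0.0 (shut) to 1.0 (fully open).
Only numpy, scipy, OpenCV 4.12 (cv2) and the standard library are available. Lean on these libraries where they do the work, as an engineer would, in place of code of your own. Each camera call takes 0.05 s, during which the arm holds its last target. There are 200 camera calls.

### The job

Move both finished sample cups from the analyser's white catch tray into the grey tote on the blue sliding section, standing upright and never tipped over. Then pull the red lock plunger up, slide the section to the left to the very next hole of the rail and let the pin go fully home there. Finish with the gripper still holding the red knob, the pin engaged; leave the other things on the bench where they are.

Things in the scene. Friction and masses are not known exactly. Their poses are not given: they have to be found in the camera images.
- cup_red: loose specimen cup with a red screw lid, 60 mm tall, body 45 mm and lid 49 mm across (lid from 48 to 60 mm up), 0.06 kg nominal; origin at the centre of its underside, z up. Stands in the catch tray; either cup may be on either side
- cup_yellow: the same cup with a yellow lid; origin at the centre of its underside
- catch_tray: fixed white open tray, 124 (its x) by 170 mm (its y), walls 22 mm high, 4 mm thick, floor 4 mm up; a steel chute rises behind it (its x 62 to 112 mm, to 60 mm high). Origin: centre of underside; cups stand side by side along its y. Keep arm and gripper clear of the tall microscope (x 0.33 to 0.63, y below -0.40) at the right: approach from its left; and of the analyser (x over 0.6, y below -0.25)
- rail: fixed aluminium rail, 100 mm wide (its x) and 400 mm long (its y; +y points to the robot's left, the yaw varies), its steel centre strip 20 mm above the bench with three 11 mm holes on its centre line at y = 35, 95 and 155 mm from the origin (60 mm pitch). Origin at the centre of its underside
- next_hole (a point): the mouth (20 mm above the bench) of the middle hole, into which the pin must go
- carriage (a joint): the blue sliding section with the tote and the plunger, in m: 0 at the start with the pin in the first hole, growing as it slides along the rail's +y; 0.060 = pin over the next hole, 0.120 = over the last hole. About 2 N of friction; the pin has about 1.5 mm of play in a hole and blocks the section while engaged
- plunger (a joint): the spring-loaded lock plunger with its pin, in m: 0 = fully home in a hole, growing as it is pulled straight up, stop at 0.016. The pin reaches 10 mm below the top of the strip, so it is clear above about 0.011. The spring pushes it down with about 4 N at home and 6 N pulled, and it drops back by itself when released over a hole; its round tip finds the hole within about 3 mm
- knob: the red round knob on the plunger, 24 mm diameter, 42 mm tall, to be pinched from above or pulled; origin on its axis at the height to grip, 16 mm below its top (26 mm above its lower end; 82 mm above the bench when home); a dark collar 26 mm across lies below it, its top 4 mm under the knob when home. It carries along the section when moved sideways
- tote: grey open tote fixed on the section, 120 mm (its x) by 148 mm (its y), walls 4 mm, 34 mm high; origin at the centre of its underside, 28 mm above the bench, inner floor 4 mm above the origin; same axes as the rail. The knob stands 140 mm from its centre on its +y side. The two cups fit side by side along its y, e.g. 35 mm either side of the centre
- beaker: bystander: clear beaker 62 mm across, 72 mm tall, at the back; origin at the centre of its underside
- tip_carton: bystander: small white and blue carton 78x52x62 mm at the back; origin at the centre of its underside
- petri_dish: bystander: flat dish 62 mm across, 15 mm high, at the back; origin at the centre of its underside
Not all that is in view belongs to the job. There is more than one size of the cup_red; the job needs the smallest.

How it is judged (in metres and radians):
On the way, in this order (a step that is already met when the one before it is completed fails the run):
1. both cups stand upright on the floor of the tote, the section still locked in the first hole (x of cup_red in the frame of tote between -0.045 and 0.045 m and y of cup_red in the frame of tote between -0.058 and 0.058 m and z of each of cup_red, cup_yellow in the frame of tote below 0.01 m and angle between each of cup_red, cup_yellow's own z axis and vertical below 0.15 rad and x of cup_yellow in the frame of tote between -0.045 and 0.045 m and y of cup_yellow in the frame of tote between -0.058 and 0.058 m and value of joint carriage below 0.006 m and value of joint plunger below 0.003 m), for 0.2 s.
2. the plunger is pulled clear of the first hole (value of joint plunger above 0.01 m and value of joint carriage below 0.01 m), for 0.1 s.
3. the section is at the next hole and the pin fully home (value of joint carriage between 0.056 and 0.064 m and value of joint plunger below 0.003 m), for 0.2 s.
At the end, for the whole second after the job is handed in: Both cups stand at rest in the tote on its floor (within 10 mm of its underside, tilted less than 0.15 rad); the section is within 4 mm of the next hole (carriage 0.056 to 0.064) and at rest; the pin is home (plunger below 0.003); the fingers still hold the knob with more than 1.5 N (all of step 3 and x of cup_red in the frame of tote between -0.045 and 0.045 m and y of cup_red in the frame of tote between -0.058 and 0.058 m and z of each of cup_red, cup_yellow in the frame of tote below 0.01 m and angle between each of cup_red, cup_yellow's own z axis and vertical below 0.15 rad and x of cup_yellow in the frame of tote between -0.045 and 0.045 m and y of cup_yellow in the frame of tote between -0.058 and 0.058 m and contact force between the fingers and knob above 1.5 N and velocity of joint carriage between -0.01 and 0.01 m/s and linear speed of each of cup_red, cup_yellow below 0.02 m/s); the arm keeps its last pose, push and grip.
It fails at once if a cup is tipped by more than 0.7 rad (angle between any of cup_red, cup_yellow's own z axis and vertical above 0.7 rad).
It fails at once if a bystander is moved by more than 20 mm (distance of any of beaker, tip_carton, petri_dish from where it was at the start of the episode above 0.02 m).
It also fails if it takes over 62 s, if anything falls off the work surface, if the arm or the gripper's body presses on something with over 40 N, if the wrist force passes 120 N, or if a joint passes its speed limit or range.

## Working session

There is one attempt and no reset: what is moved stays moved. The work goes in short steps, each a Python script; the robot and the scene stay as the last script left them, time stands still between calls to the robot, and variables do not carry over. Pictures are saved under pics/ and viewed, about 8 in all and at most 12, crops included, and the job is handed in when it is done.

```bash
ls; mkdir -p pics; cat > h.py <<'E'
import numpy as np, cv2
from rig import robot
def save(n,img): cv2.imwrite(f'pics/{n}.png',cv2.cvtColor(img,cv2.COLOR_RGB2BGR))
def cam(name,pose=None):
    c=robot.camera_info(name); f=192/np.tan(np.radians(c['vfov']/2))
    if 'view' in c: T=np.linalg.inv(np.array(c['view']))
    else:
        M=np.eye(4); M[:3,:3]=pose[1]; M[:3,3]=pose[0]; T=M@np.array(c['T_tool_cam'])
    return f,c['cx'],c['cy'],c['k1'],T
def rays(C,uv):
    f,cx,cy,k,T=C; uv=np.atleast_2d(np.array(uv,float))
    K=np.array([[f,0,cx],[0,f,cy],[0,0,1]])
    p=cv2.undistortPoints(uv.reshape(-1,1,2),K,np.array([k,0,0,0,0.])).reshape(-1,2)
    return np.c_[p,np.ones(len(p))]
def onplane(C,uv,z):
    d=rays(C,uv)@C[4][:3,:3].T; o=C[4][:3,3]
    return o+d*((z-o[2])/d[:,2])[:,None]
def fromdepth(C,uv,dep):
    uv=np.atleast_2d(uv); d=rays(C,uv)*np.array([dep[int(v),int(u)] for u,v in uv])[:,None]
    return d@C[4][:3,:3].T+C[4][:3,3]
def wpose(): return np.array(robot.read_position()),np.array(robot.read_tcp_rot())
E
python3 - <<'E'
from h import *
for n in('scene','side'):
    p,d=robot.grab_frame(n); save(n,p); np.savez(f'pics/{n}.npz',p=p,d=d); print(n,robot.camera_info(n))
print(robot.camera_info('wrist'),robot.read_tcp_rot(),robot.read_t())
a=cv2.imread('pics/scene.png');b=cv2.imread('pics/side.png')
E
```

```text
pics
scene {'vfov': 46.60752855739827, 'cx': 256.8087276493524, 'cy': 194.42611598598515, 'k1': -0.17349575392818586, 'view': array([[ 0.70499293, -0.7089622 ,  0.01890959, -0.41072351],
       [-0.34724568, -0.36830426, -0.86242241,  0.25558961],
       [ 0.61838937,  0.60143542, -0.50583596,  1.04825835],
       [ 0.        ,  0.        ,  0.        ,  1.        ]])}
side {'vfov': 51.95343747666245, 'cx': 252.55664994965656, 'cy': 188.73205323995478, 'k1': 0.044255627458784856, 'view': array([[-0.99960158,  0.0257376 , -0.01158734,  0.57414956],
       [ 0.02617561,  0.69168512, -0.7217247 ,  0.05682494],
       [-0.01056067, -0.72174045, -0.69208323,  1.2578434 ],
       [ 0.        ,  0.        ,  0.        ,  1.        ]])}
{'vfov': 60.10804636590868, 'cx': 256.4177818343249, 'cy': 191.16888490735136, 'k1': -0.04446938011452441, 'T_tool_cam': array([[ 4.97536629e-04, -9.69996612e-01, -2.43117926e-01,
         6.46942675e-02],
       [ 9.99999328e-01,  7.37242319e-04, -8.94982367e-04,
         1.35796082e-04],
       [ 1.04736669e-03, -2.43117317e-01,  9.69996326e-01,
        -1.58476257e-01],
       [ 0.00000000e+00,  0.00000000e+00,  0.00000000e+00,
         1.00000000e+00]])} [[ 9.49584291e-01 -3.13511660e-01 -3.35726740e-04]
 [-3.13511818e-01 -9.49583272e-01 -1.39605353e-03]
 [ 1.18878565e-04  1.43092480e-03 -9.99998969e-01]] 0.1
```

View pics/scene.png

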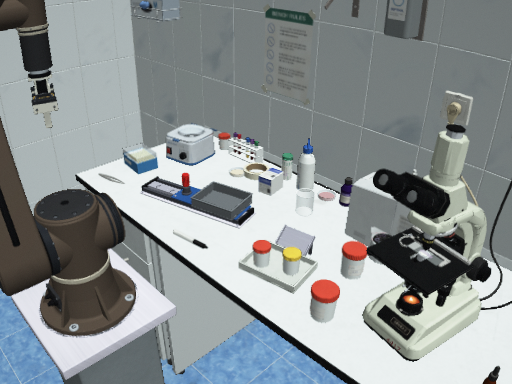

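View pics/side.png

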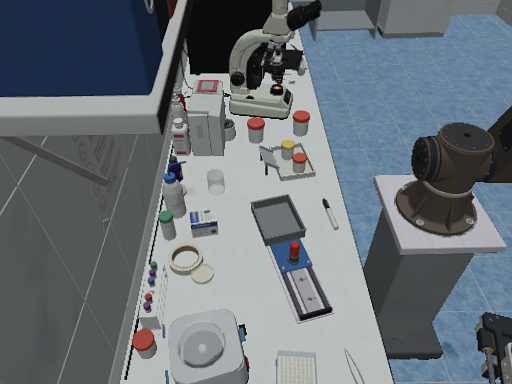

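The scene picture shows the cups in the white tray: red lid (262,246) and yellow lid (291,254). The knob is at (185,180) and the tote at (222,200). Other red-lidded cups are at (324,290), (353,250) and (224,138). The first two are larger and stand outside the tray, and the third is far back. The red cup in the tray fits the description; I'll measure and confirm it in a crop.

```bash
cat > m.py <<'E'
from h import *
for n in('scene','side'):
    z=np.load(f'pics/{n}.npz');p,d=z['p'],z['d'];C=cam(n)
    hsv=cv2.cvtColor(p,cv2.COLOR_RGB2HSV)
    H,S,V=[hsv[...,i].astype(int) for i in range(3)]
    for nm,m in(('red',((H<8)|(H>172))&(S>150)&(V>80)),('yel',(H>18)&(H<32)&(S>150)&(V>100))):
        k,l,st,ce=cv2.connectedComponentsWithStats(m.astype(np.uint8))
        for i in range(1,k):
            if st[i,4]<40: continue
            vs,us=np.where(l==i); P=fromdepth(C,np.c_[us,vs],d)
            zt=np.percentile(P[:,2],97); Q=P[P[:,2]>zt-.004]
            c,r=cv2.minEnclosingCircle(Q[:,:2].astype(np.float32))
            print(n,nm,ce[i].round(1),st[i,4],'ztop',zt.round(4),'c',np.round(c,4),'r',round(r,4),'mean',Q.mean(0).round(4))
    vs,us=np.mgrid[0:384,0:512]; P=fromdepth(C,np.c_[us.ravel(),vs.ravel()],d)
    s=S.ravel()
    k=(d.ravel()>0)&(P[:,0]>.3)&(P[:,0]<.75)&(P[:,1]>-.2)&(P[:,1]<.5)
    for nm,a,b in(('rim',.055,.066),('rail',.008,.05)):
        q=k&(P[:,2]>a)&(P[:,2]<b); im=np.zeros(384*512,np.uint8);im[q]=1
        kk,l,st,ce=cv2.connectedComponentsWithStats(im.reshape(384,512))
        for i in range(1,kk):
            if st[i,4]<120: continue
            Q=P[(l==i).ravel()]; print(n,nm,ce[i].round(),st[i,4],cv2.minAreaRect(Q[:,:2].astype(np.float32)),Q[:,2].mean().round(3))
a=cv2.resize(np.load('pics/scene.npz')['p'][215:335,220:380],(640,480),interpolation=2)
b=cv2.resize(np.load('pics/side.npz')['p'][180:330,240:350],(0,0),fx=3.2,fy=3.2,interpolation=2)
save('crop',a);save('crop2',b)
E
python3 m.py
```

```text
scene red [223.8 135.6] 57 ztop 0.061 c [0.8216 0.4321] r 0.0228 mean [0.8237 0.4313 0.0588]
scene red [185.2 179.3] 87 ztop 0.0957 c [0.4636 0.2087] r 0.011 mean [0.4647 0.2081 0.0949]
scene red [261.6 246.3] 190 ztop 0.0635 c [ 0.0766 -0.5001] r 0.4768 mean [ 0.4015 -0.1952  0.0662]
scene red [354.4 250.5] 365 ztop 0.0818 c [ 0.1539 -0.5999] r 0.4812 mean [ 0.531  -0.3906  0.0938]
scene red [324.9 290.9] 524 ztop 0.0809 c [ 0.0691 -0.6199] r 0.3977 mean [ 0.3718 -0.4221  0.0824]
scene yel [291.6 253.8] 195 ztop 0.0632 c [ 0.4394 -0.2663] r 0.0243 mean [ 0.4383 -0.2662  0.0612]
scene rim [189. 148.] 133 ((0.6505489945411682, 0.4209875464439392), (0.07699362188577652, 0.1749110370874405), 59.14128494262695) 0.06
scene rim [270. 174.] 166 ((0.7144685387611389, 0.07079343497753143), (0.07350656390190125, 0.05406608060002327), 9.818321228027344) 0.059
scene rim [221. 196.] 268 ((0.5007553696632385, 0.07618670165538788), (0.130194753408432, 0.1560186892747879), 15.475262641906738) 0.059
scene rim [259. 245.] 136 ((0.4066871404647827, -0.18239955604076385), (0.050731007009744644, 0.033605
[... 2335 characters left out ...]
.029
side rail [277. 217.] 1198 ((0.5024036169052124, 0.06468354165554047), (0.10670866817235947, 0.13166646659374237), 15.139634132385254) 0.034
side rail [330. 214.] 152 ((0.33588728308677673, 0.021044354885816574), (0.016880357638001442, 0.1278989613056183), 8.54052734375) 0.013
side rail [298. 275.] 2442 ((0.4731174111366272, 0.18812993168830872), (0.1200481504201889, 0.375735878944397), 16.112571716308594) 0.024
side rail [205. 229.] 227 ((0.7134469747543335, 0.09392348676919937), (0.0733407735824585, 0.018129942938685417), 21.790611267089844) 0.029
side rail [201. 268.] 526 ((0.7338277101516724, 0.20719273388385773), (0.06188754737377167, 0.12803339958190918), 31.514062881469727) 0.018
```

View pics/crop.png

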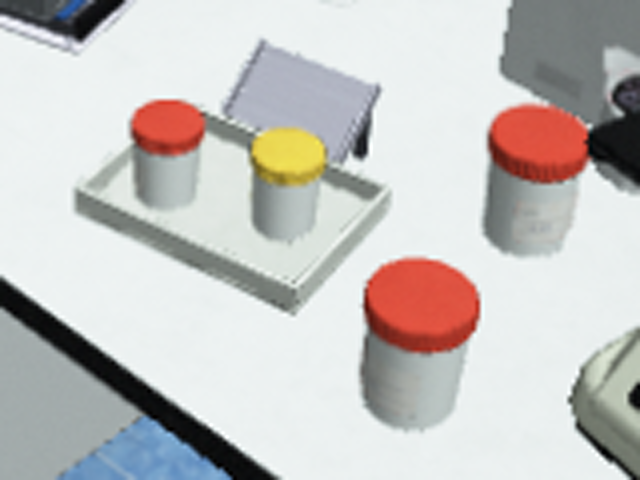

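The crop confirms it: the red and yellow cups in the tray are the small ones, and the two red cups outside are clearly larger. Rough estimates:
- **Red cup:** (0.406,-0.186)
- **Yellow cup:** (0.439,-0.266)
- **Tote:** (0.502,0.075), yaw about 15°
- **Knob:** (0.466,0.210), which is 139 mm from the tote centre, matching the given 140 mm

Next I'll refine with the wrist camera, over the rail first and then the tray.

```bash
cat >> h.py <<'E'
def ori(yaw,flip=1):
    "tool down, jaws along (cos yaw, sin yaw); tool x towards +y (flip=1) or -y"
    t=np.radians(yaw)+(np.pi if flip<0 else 0); y=np.array([np.cos(t),np.sin(t),0]); z=np.array([0,0,-1.]); return np.c_[np.cross(y,z),y,z]
E
python3 - <<'E'
from h import *
for n,p,yaw in(('red',[.406,-.186,.039],22),('yel',[.439,-.266,.039],22),('hovT',[.42,-.23,.2],22),('tote1',[.493,.11,.067],15),('tote2',[.511,.042,.067],15),('knob',[.466,.21,.07],15),('knobend',[.451,.268,.07],15),('hov',[.49,.12,.25],15)):
    for f in(1,-1):
        q=robot.ik(p,ori(yaw,f)); print(n,f,None if q is None else np.round(q,1))
p=[.49,.09,.27]
robot.goto(p,ori(15,-1)); robot.dwell(.2)
ps=wpose(); im,d=robot.grab_frame('wrist'); save('w1',im); np.savez('pics/w1.npz',p=im,d=d,pos=ps[0],R=ps[1]); print(ps,robot.read_t())
E
```

```text
red 1 [   0.8   11.9  -41.1   -0.   -37.  -158.8]
red -1 [  0.8  11.9 -41.1   0.  -37.   21.2]
yel 1 [  -9.3   17.3  -32.8   -0.   -39.8 -148.7]
yel -1 [ -9.3  17.3 -32.8   0.  -39.8  31.3]
hovT 1 [  -5.1    3.   -25.5    0.   -61.5 -152.9]
hovT -1 [ -5.1   3.  -25.5   0.  -61.5  27.1]
tote1 1 [ 34.9  14.3 -32.3   0.  -43.4 160.1]
tote1 -1 [ 34.9  14.3 -32.3   0.  -43.4 -19.9]
tote2 1 [ 26.7  14.9 -31.3   0.  -43.7 168.3]
tote2 -1 [ 26.7  14.9 -31.3   0.  -43.7 -11.7]
knob 1 [ 46.3  14.6 -31.4   0.  -44.1 148.7]
knob -1 [ 46.3  14.6 -31.4   0.  -44.1 -31.3]
knobend 1 [ 52.2  15.7 -29.7   0.  -44.6 142.8]
knobend -1 [ 52.2  15.7 -29.7   0.  -44.6 -37.2]
hov 1 [ 36.1   3.4 -18.3   0.  -68.3 158.9]
hov -1 [ 36.1   3.4 -18.3   0.  -68.3 -21.1]
(array([0.49003257, 0.09055996, 0.26984007]), array([[ 2.59736427e-01, -9.65679516e-01, -2.48807513e-04],
       [-9.65679545e-01, -2.59736399e-01, -1.36230618e-04],
       [ 6.69307500e-05,  2.75652380e-04, -9.99999960e-01]])) 2.5667
```

View pics/w1.png

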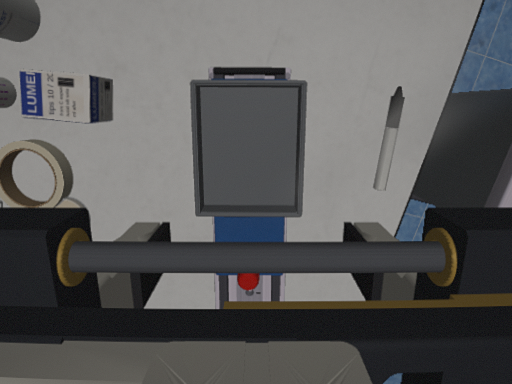

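The wrist view shows the tote rim corners near (193,82), (306,82), (301,214) and (196,214), and the knob at (248,281). I'll compute those now and take the tray view.

```bash
cat > m2.py <<'E'
from h import *
z=np.load('pics/w1.npz');C=cam('wrist',(z['pos'],z['R']))
c=onplane(C,[[193,82],[306,82],[301.5,215],[195.5,215]],.062);print('tote corners',c.round(4),'ctr',c.mean(0).round(4))
print('sides',[np.linalg.norm(c[i]-c[i-1]).round(4) for i in range(4)],'yaw',[np.degrees(np.arctan2(*(v[[1,0]]))).round(2) for v in (c[0]-c[1],c[3]-c[2])],[np.degrees(np.arctan2(-v[0],v[1])).round(2) for v in(c[3]-c[0],c[2]-c[1])])
def blobs(name,p,d,C,zp):
    hsv=cv2.cvtColor(p,cv2.COLOR_RGB2HSV);H,S,V=[hsv[...,i].astype(int) for i in range(3)]
    for nm,m in(('red',((H<8)|(H>172))&(S>150)&(V>80)),('yel',(H>18)&(H<32)&(S>150)&(V>100))):
        k,l,st,ce=cv2.connectedComponentsWithStats(m.astype(np.uint8))
        for i in range(1,k):
            if st[i,4]<100: continue
            vs,us=np.where(l==i);P=fromdepth(C,np.c_[us,vs],d);top=np.percentile(P[:,2],50)
            Q=onplane(C,np.c_[us,vs],zp);cc,r=cv2.minEnclosingCircle(Q[:,:2].astype(np.float32))
            w=P[P[:,2]>top-.006]
            print(name,nm,ce[i].round(1),st[i,4],'ztop',top.round(4),'plane c',np.round(cc,4),'r',round(r,4),'mean',Q.mean(0)[:2].round(4),'depthmean',w.mean(0).round(4))
E
python3 - <<'E'
from m2 import *
blobs('w1',z['p'],z['d'],C,.098)
robot.goto([.41,-.15,.24],ori(22,-1)); robot.dwell(.2)
ps=wpose(); im,d=robot.grab_frame('wrist'); save('w2',im); np.savez('pics/w2.npz',p=im,d=d,pos=ps[0],R=ps[1])
blobs('w2',im,d,cam('wrist',ps),.064);print(robot.read_t())
E
```

```text
tote corners [[ 0.5786  0.0193  0.062 ]
 [ 0.4632 -0.0117  0.062 ]
 [ 0.4249  0.1307  0.062 ]
 [ 0.5437  0.1628  0.062 ]] ctr [0.5026 0.0753 0.062 ]
sides [np.float64(0.1477), np.float64(0.1195), np.float64(0.1475), np.float64(0.1231)] yaw [np.float64(15.04), np.float64(15.11)] [np.float64(13.66), np.float64(15.05)]
w1 red [247.7 280.3] 299 ztop 0.0981 plane c [0.468  0.2072] r 0.0128 mean [0.468  0.2086] depthmean [0.4684 0.2069 0.1012]
w2 red [273.1 135.9] 1734 ztop 0.0647 plane c [ 0.4092 -0.19  ] r 0.0235 mean [ 0.4093 -0.1903] depthmean [ 0.4094 -0.1904  0.0659]
w2 yel [271.5  48.9] 2052 ztop 0.0647 plane c [ 0.4422 -0.265 ] r 0.0236 mean [ 0.4423 -0.2652] depthmean [ 0.4422 -0.2649  0.0658]
3.8167
```

View pics/w2.png

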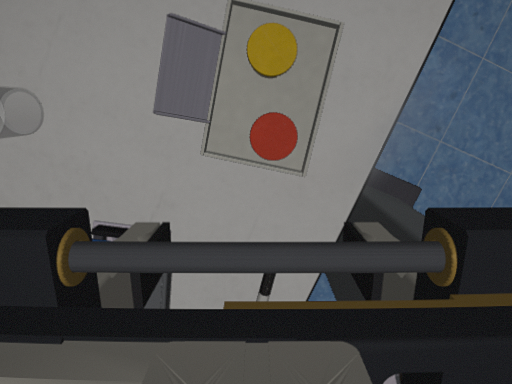

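The wrist view agrees with the fixed cameras: red lid (273,136) gives (0.409,-0.190), and yellow lid (272,49) gives (0.442,-0.265). Tops measure about 0.065 m and radii about 24 mm, as expected. The tray yaw is about 8.5°. I'll pick the red cup first.

```bash
cat > pick.py <<'E'
from h import *
def pick_place(c,t,yaw=8.5):
    G=ori(yaw,-1);T=ori(15,-1)
    robot.move_gripper(.72)
    robot.goto([*c,.13],G); robot.servo_line([*c,.039],speed=.1); print('f',np.round(robot.read_force(),1))
    robot.move_gripper(0); w=robot.read_grip_width(); print('grip mm',w*88,'f',np.round(robot.read_force(),1))
    if w*88<42: raise SystemExit('missed')
    robot.servo_line([*c,.17],speed=.15)
    robot.goto([*t,.17],T); print('carry mm',robot.read_grip_width()*88)
    robot.servo_line([*t,.085],speed=.12); robot.servo_line([*t,.0675],speed=.04); robot.dwell(.2)
    print('f',np.round(robot.read_force(),1),wpose()[0].round(4))
    robot.move_gripper(.72); robot.servo_line([*t,.17],speed=.15); print('t',robot.read_t())
E
python3 - <<'E'
from pick import *
pick_place([.409,-.190],[.4935,.109])
r=robot.grab_frame('scene')[0]; s=robot.grab_frame('side')[0]
a=cv2.resize(r[150:300,130:330],(400,300));b=cv2.resize(s[120:330,200:340],(200,300))
save('c1',np.hstack([a,b]))
E
```

```text
f [-0.7 -0.   0.2]
grip mm 48.33440906277986 f [-0.9  1.2  5.5]
carry mm 48.391218142807475
f [-2.1  0.   4.3] [0.4933 0.1089 0.0674]
t 11.7083
```

View pics/c1.png

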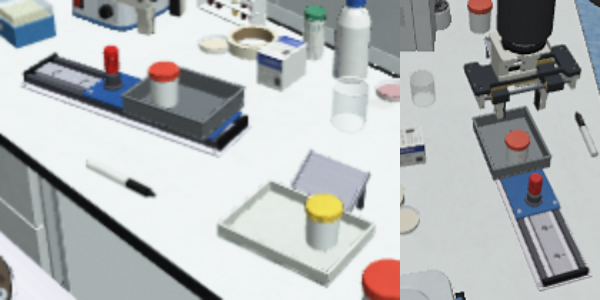

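The red cup stands upright in the tote at crop pixel (163,85), the +y half. The yellow cup is untouched in the tray, so it goes next.

```bash
python3 - <<'E'
from pick import *
pick_place([.442,-.265],[.5117,.0405])
robot.goto([.468,.150,.24],ori(15,-1));robot.dwell(.2)
ps=wpose(); im,d=robot.grab_frame('wrist'); save('w3',im); np.savez('pics/w3.npz',p=im,d=d,pos=ps[0],R=ps[1])
from m2 import blobs
blobs('w3',im,d,cam('wrist',ps),.092); blobs('w3k',im,d,cam('wrist',ps),.098);print(robot.read_t())
E
```

```text
f [-0.5  0.4  0.3]
grip mm 48.269519707192465 f [-0.5  1.3  4.5]
carry mm 48.243534245083794
f [-1.9 -0.   4.5] [0.5115 0.0404 0.0675]
t 20.1417
tote corners [[ 0.5786  0.0193  0.062 ]
 [ 0.4632 -0.0117  0.062 ]
 [ 0.4249  0.1307  0.062 ]
 [ 0.5437  0.1628  0.062 ]] ctr [0.5026 0.0753 0.062 ]
sides [np.float64(0.1477), np.float64(0.1195), np.float64(0.1475), np.float64(0.1231)] yaw [np.float64(15.04), np.float64(15.11)] [np.float64(13.66), np.float64(15.05)]
w3 red [240.7 129.6] 2149 ztop 0.0927 plane c [0.493  0.1087] r 0.0238 mean [0.493  0.1085] depthmean [0.493  0.1083 0.0938]
w3 red [240.9 230.3] 506 ztop 0.0955 plane c [0.4697 0.2032] r 0.0153 mean [0.4688 0.2025] depthmean [0.469  0.2035 0.1006]
w3 yel [239.9  46.7] 2510 ztop 0.0926 plane c [0.5112 0.0402] r 0.0239 mean [0.5112 0.04  ] depthmean [0.5111 0.0402 0.0935]
w3k red [240.7 129.6] 2149 ztop 0.0927 plane c [0.4928 0.1082] r 0.0233 mean [0.4929 0.108 ] depthmean [0.493  0.1083 0.0938]
w3k red [240.9 230.3] 506 ztop 0.0955 plane c [0.47  0.201] r 0.015 mean [0.4691 0.2002] depthmean [0.469  0.2035 0.1006]
w3k yel [239.9  46.7] 2510 ztop 0.0926 plane c [0.5106 0.0411] r 0.0234 mean [0.5107 0.0409] depthmean [0.5111 0.0402 0.0935]
21.0
```

View pics/w3.png

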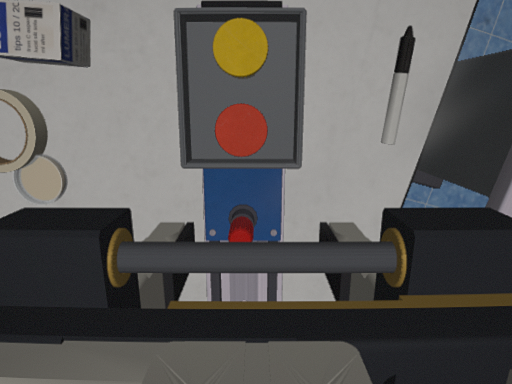

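Both lids measure 0.092–0.093 m high, as expected for upright on the floor, at tote y ±35 mm: yellow (240,47), red (241,130). The knob is partly hidden behind the gripper. Its position from the tote geometry and the earlier views is (0.467,0.210). I'll grip it, check the forces and lift.

```bash
python3 - <<'E'
from h import *
k=[.467,.210]
robot.goto([*k,.15],ori(15,-1)); robot.move_gripper(.6)
robot.servo_line([*k,.063],speed=.1); print('f',np.round(robot.read_force(),1))
robot.move_gripper(0); robot.dwell(.3); print('grip mm',robot.read_grip_width()*88,'f',np.round(robot.read_force(),1),'tau',np.round(robot.read_ft_torque(),2),wpose()[0].round(4))
for dz in(.004,.008,.012,.0135):
    robot.servo_line([*k,.063+dz],speed=.03); robot.dwell(.15)
    print(dz,np.round(robot.read_force(),1),wpose()[0].round(4))
print('grip',robot.read_grip_width()*88,robot.read_t())
s=robot.grab_frame('side')[0];r=robot.grab_frame('scene')[0]
save('c2',np.hstack([cv2.resize(r[150:240,130:270],(420,270)),cv2.resize(s[180:330,235:345],(198,270))]))
E
```

```text
f [ 0.1 -0.3  0.5]
grip mm 23.650293547754483 f [ 5.7  0.4 -0.2] tau [ 0.25 -1.86 -0.02] [0.4676 0.2104 0.0633]
0.004 [ 6.4  0.3 -5.6] [0.4676 0.2104 0.0669]
0.008 [ 6.7  1.  -5.5] [0.4676 0.2104 0.0709]
0.012 [ 6.7  1.  -6.4] [0.4676 0.2104 0.0748]
0.0135 [ 7.8  0.5 -6.1] [0.4676 0.2104 0.0763]
grip 23.720756598154455 25.5833
```

View pics/c2.png

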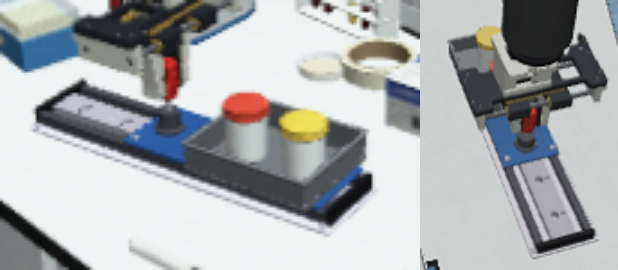

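The plunger is up: the spring pull reads 6 N, and the dark collar is visible below the knob at crop (168,118). A 6–8 N side load means the knob sits slightly further toward +x, so I'll correct by about 0.8 mm, slide 60 mm and lower.

```bash
python3 - <<'E'
from h import *
u=np.array([-np.sin(np.radians(15)),np.cos(np.radians(15))]); n=np.array([u[1],-u[0]])
k=np.array([.467,.210])+.0008*n
z=.0765; L=robot.servo_line
L([*k,z],speed=.02); print(np.round(robot.read_force(),1))
p0=wpose()[0]
for s in(.02,.04,.06):
    L([*(k+s*u),z],speed=.04); robot.dwell(.15); f=np.array(robot.read_force()); print(s,'along',(f[:2]@u).round(1),'norm',(f[:2]@n).round(1),'z',f[2].round(1),'moved',((wpose()[0]-p0)[:2]@u).round(4))
e=k+.06*u
for zz in(.072,.068,.065,.063):
    L([*e,zz],speed=.03); robot.dwell(.15); f=np.array(robot.read_force()); print(zz,'along',(f[:2]@u).round(1),'norm',(f[:2]@n).round(1),'z',f[2].round(1),wpose()[0].round(4))
print('grip',robot.read_grip_width()*88,robot.read_t())
E
```

```text
[ 5.1  2.1 -6.2]
0.02 along 0.4 norm 5.4 z -5.8 moved 0.02
0.04 along 0.1 norm 6.1 z -6.1 moved 0.04
0.06 along 0.6 norm 6.0 z -7.0 moved 0.06
0.072 along -0.0 norm 6.4 z -6.1 [0.4523 0.2683 0.0715]
0.068 along 0.4 norm 5.6 z -4.7 [0.4523 0.2683 0.0675]
0.065 along 0.9 norm 4.9 z -5.4 [0.4523 0.2683 0.0644]
0.063 along -1.0 norm 1.9 z 3.6 [0.4524 0.2684 0.0632]
grip 23.603367037943787 30.0167
```

```bash
python3 - <<'E'
from h import *
u=np.array([-np.sin(np.radians(15)),np.cos(np.radians(15))]); n=np.array([u[1],-u[0]])
e=np.array([.467,.210])+.0008*n+.06*u
def rep(t):
    robot.dwell(.2); f=np.array(robot.read_force()); print(t,'along',(f[:2]@u).round(1),'norm',(f[:2]@n).round(1),'z',f[2].round(1),wpose()[0].round(4))
robot.servo_line([*e,.0625],speed=.02);rep('down')
for s in(.002,0,-.002,0): robot.servo_line([*(e+s*u),.0625],speed=.02);rep(s)
s=robot.grab_frame('side')[0];r=robot.grab_frame('scene')[0]
save('c3',np.hstack([cv2.resize(r[150:240,130:270],(420,270)),cv2.resize(s[180:330,235:345],(198,270))]))
for nm,p in(('scene',r),('side',s)): save('end_'+nm,p)
from m2 import blobs
for nm in('scene','side'):
    p,d=robot.grab_frame(nm); blobs(nm,p,d,cam(nm),.092)
print(robot.read_grip_width()*88,robot.read_t())
E
```

```text
down along 1.0 norm 1.9 z 8.9 [0.4525 0.2684 0.0632]
0.002 along -0.9 norm 0.7 z 9.9 [0.452  0.2701 0.0632]
0 along -0.1 norm 1.4 z 10.5 [0.4525 0.2684 0.0632]
-0.002 along 2.7 norm 0.6 z 9.3 [0.4529 0.2668 0.0632]
0 along 0.8 norm 1.7 z 9.6 [0.4525 0.2684 0.0632]
tote corners [[ 0.5786  0.0193  0.062 ]
 [ 0.4632 -0.0117  0.062 ]
 [ 0.4249  0.1307  0.062 ]
 [ 0.5437  0.1628  0.062 ]] ctr [0.5026 0.0753 0.062 ]
sides [np.float64(0.1477), np.float64(0.1195), np.float64(0.1475), np.float64(0.1231)] yaw [np.float64(15.04), np.float64(15.11)] [np.float64(13.66), np.float64(15.05)]
scene red [196.  180.5] 117 ztop 0.0891 plane c [0.4679 0.156 ] r 0.0307 mean [0.4677 0.1557] depthmean [0.4659 0.1536 0.0951]
scene red [354.4 250.5] 365 ztop 0.0787 plane c [ 0.5273 -0.394 ] r 0.0379 mean [ 0.5262 -0.394 ] depthmean [ 0.545  -0.3836  0.0792]
scene red [324.9 291. ] 523 ztop 0.078 plane c [ 0.3591 -0.4322] r 0.0368 mean [ 0.3575 -0.4316] depthmean [ 0.3734 -0.4214  0.0781]
scene yel [214.4 186.3] 124 ztop 0.0885 plane c [0.4846 0.0886] r 0.0295 mean [0.4855 0.0882] depthmean [0.4903 0.0949 0.0886]
side red [256.1 123.4] 125 ztop 0.0808 plane c [ 0.5529 -0.3555] r 0.0392 mean [ 0.5513 -0.3523] depthmean [ 0.5495 -0.3748  0.0811]
side red [142.7 339.4] 363 ztop 0.0599 plane c [0.823  0.4532] r 0.0245 mean [0.8222 0.4528] depthmean [0.8313 0.4369 0.06  ]
23.41636879334156 32.4667
```

View pics/c3.png

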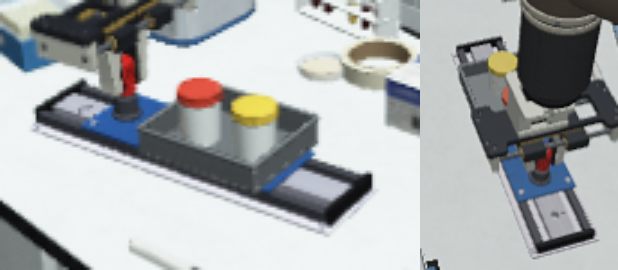

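The picture shows the section shifted left by one pitch, both cups upright in the tote and the knob down on its collar. The ±2 mm push stayed near the pin's play, so it doesn't prove the pin is engaged. I'll do one slightly larger push and measure the cups with fixed-camera depth.

```bash
python3 - <<'E'
from h import *
u=np.array([-np.sin(np.radians(15)),np.cos(np.radians(15))]); n=np.array([u[1],-u[0]])
e=np.array([.467,.210])+.0008*n+.06*u
for s in(.003,.004,0,-.003,-.004,0):
    robot.servo_line([*(e+s*u),.0625],speed=.02);robot.dwell(.15); f=np.array(robot.read_force()); print(s,'along',(f[:2]@u).round(1),'z',f[2].round(1),'moved',((wpose()[0][:2]-e)@u).round(4))
# top-centre of the lid pixels by height, before/after
def lids(p,d,C,lo,hi):
    hsv=cv2.cvtColor(p,cv2.COLOR_RGB2HSV);H,S=hsv[...,0],hsv[...,1]
    vs,us=np.where((H>18)&(H<32)&(S>150)); P=fromdepth(C,np.c_[us,vs],d); k=(P[:,2]>lo)&(P[:,2]<hi)&(P[:,1]>-.1)&(P[:,1]<.2)&(P[:,0]<.6); Q=P[k]
    return Q.mean(0).round(4),k.sum(),np.round(cv2.minEnclosingCircle(Q[:,:2].astype(np.float32)),4) if 0 else cv2.minEnclosingCircle(Q[:,:2].astype(np.float32))
for nm in('scene','side'):
    p,d=robot.grab_frame(nm); print(nm,lids(p,d,cam(nm),.085,.1),'expect',(np.array([.5112,.0402])+.06*u).round(4))
print(robot.read_grip_width()*88,robot.read_t())
E
```

```text
0.003 along -5.2 z 10.0 moved 0.0022
0.004 along -8.0 z 10.4 moved 0.0024
0 along -1.1 z 8.7 moved -0.0001
-0.003 along 6.9 z 8.9 moved -0.0018
-0.004 along 10.3 z 8.7 moved -0.002
0 along 0.8 z 9.8 moved 0.0004
scene (array([0.4909, 0.0964, 0.0889]), np.int64(106), ((0.4902040660381317, 0.09833294153213501), 0.025688758119940758)) expect [0.4957 0.0982]
side (array([0.5089, 0.1145, 0.0877]), np.int64(10), ((0.49883514642715454, 0.10979443788528442), 0.01984822005033493)) expect [0.4957 0.0982]
23.410478776935115 35.2667
```

The pin blocks the section on both sides, at about ±2 mm with the force rising to 8–10 N. The hold point is within about 0.2 mm of the middle of that range, so I'm handing in.

```bash
python3 - <<'E'
from h import *
robot.dwell(.3); print(np.round(robot.read_force(),1),robot.read_grip_width()*88)
robot.job_done(); print(robot.read_t())
E
```

```text
[ 0.6  1.3 10.1] 23.457929336103795
the job is handed in; nothing more can be done
the job is handed in; nothing more can be done
```

I moved both small cups upright into the tote and pulled the plunger. I then slid the section 60 mm left to the next hole and let the pin go home. I handed the job in at about 35.6 s, with the gripper still holding the knob; no verdict was reported.

**Last checks**
- **Pin:** when I pushed the section both ways, it was blocked at about +2.4 and -2.0 mm, with forces of 8–10 N. The spring kept pulling down until the knob reached its starting height, so the pin is home.
- **Grip:** the jaws are closed on the knob at 23.5 mm. I left about 10 N of downward push on it.
- **Cups:** both looked upright in the picture after the slide. In the fixed scene camera the yellow lid is within about 6 mm of where it should be.

**Weak or failed checks**
- The first ±2 mm push was inconclusive because it stayed near the pin's play, so I repeated it at 4 mm.
- The side camera's view of the cups was mostly hidden by the arm, so its last reading (10 pixels) was unusable.
- The red cup's final position was checked only by eye in the picture. The numeric reading was poor because its lid merged with other red pixels.
- I didn't measure the bystanders again at the end; the arm never worked close to them.

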